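# Lock the blue water-filter cartridge into its canister

## Robot

A 6-joint arm with a two-finger parallel gripper is mounted at the origin on the work surface. World frame = base frame: x ahead of the robot, y to its left, z up, the work surface at z = 0. Lengths are in m, angles in rad, forces in N, time in s.
With the tool pointing down it reaches from about 0.3 to 0.875 m from the base axis. Payload 6.4 kg.
Tool frame: the origin (TCP) lies midway between the tips of the shut fingers; the grasp point (between the pads) lies 19 mm behind it; z points along the fingers, y is the line along which they close (so a half turn about z gives the same grasp; the last joint's range is limited). The gripper opens to 85 mm and grips with 20 to 120 N. Pads are 22 mm wide; open, the fingers measure 114 mm over their backs; the gripper's body (76 mm by 85 mm) begins 54 mm behind the grasp point. The pads swing forward as they close: fully open they stand 13 mm farther back than shut.
Start: joints at [1.14, 0.181, 1.607, -0, 1.354, -0.206], TCP at [0.128, 0.561, 0.231] pointing down, gripper open.
Joint ranges: [-2.99, 2.99], [-0.89, 2.07], [0.3, 2.58], [-1.14, 4.28], [0, 2.63], [-3.12, 3.12]. Speed limits (rad/s): [2.57, 2.57, 3.01, 3.14, 3.14, 3.14].

## Interface

Orientations are given as a unit quaternion [w, x, y, z].
In Python, from bench import sensors, vision, ctrl gives the robot as it stands.
- The arm moves only by the tool carry_out, never from a script. Its argument "deltas" is text: rows parted by semicolons, each of 7 numbers parted by spaces: the shift along the tool's x, y, z in mm, then the turn, a rotation vector about the tool's x, y, z in rad, then the closure, from 0 (fully open) to 1 (shut). In form: tx ty tz ax ay az claw; .... A call has 1 to 12 rows; each row is the pose to reach, as a shift and turn from the pose commanded when the call began, along the tool's axes at that moment; what a row does not reach only later rows make up. A row lasts 1/8 s, in which the tool goes at most 62.5 mm and 10.7 degrees, less where a joint would pass 70% of its speed; a pose out of reach is approached as far as the arm can. A call with a gripper value outside its range is refused whole. The fingers move at their own pace and stop on an object; the grip force is fixed at half the most. Time passes only in rows, so rows that repeat a pose let the fingers close. It gives the time, the measured TCP pose, the force, the opening and the grip force at its end, in the units of the state.
- sensors.get_obs(): the state, without advancing time (a new reading comes with each control period).
- vision.camera(name): name is "scene" or "top" or "wrist"; returns the picture (480x640x3 uint8, blue, green, red); there is no depth.
- vision.camera_model(name): a dict with "K" (3x3 intrinsics, pixels), "extrinsics" (4x4, takes a point from world to camera coordinates); the wrist camera has in their place "hand_eye" (4x4, takes a point from camera to tool coordinates, whose origin is the TCP and whose axes are the flange's). Camera axes: x right, y down, z forward; pixel columns grow to the right and rows downward; lengths in m; the calibration is good to about 2 mm. A picture is of the moment at which its call begins: read the wrist's pose just before it. camera_model takes no time and is no camera call.
- ctrl.hand_in(): hands the job in; it is judged then, once.
The state is a dict: "time_s": time; "q": joint angles; "dq": joint speeds; "joint_efforts": joint torques, N m; "eef_pos": TCP position; "eef_rot": TCP orientation; "wrist_force": force on the tool from outside, world axes, zero at the start; "torque": the same for the moment, N m; "opening": opening from 0.0 (shut) to 1.0 (fully open); "grasp_force": force on a finger pad.
Only numpy, scipy, OpenCV 4.12 (cv2) and the standard library are available. Lean on these libraries where they do the work, as an engineer would, in place of code of your own. Each camera call takes 0.05 s, during which the arm holds its last target. There are 200 camera calls.

## Task

The water purifier's three filter canisters stand in a row on the steel tray; the red and the white cartridge are locked, but the blue-handled one has only been dropped in. Push the blue cartridge down against its spring, turn it a quarter turn clockwise (seen from above) and let it spring up so that it clicks home, then let go. Leave the red and the white cartridge as they are.

Things in the scene. Friction and masses are not known exactly. Their poses are not given: they have to be found in the camera images.
- blue_cartridge: white barrel, radius 24.5 mm, with blue grip bar and lugs; 0.3 kg. Origin: centre of underside, z up. Bar: z 70 to 104 mm, 56 long along its x, 18 thick along y (pinch across y from above). Lugs: z 35 to 43, along +x and -x to radius 34.5. Start: unlocked, origin 45 mm above the canister's, x along the canister's x (within 3 deg), lugs in the rim's entry slots, turning blocked (5 deg play).
- blue_canister: its fixed white canister, 100 mm wide, 85 tall. Origin: centre of underside, z up. Entry slots at +x, -x (blue hose stub at +x); green dots at +y, -y: bar's direction when locked. Push the cartridge down 16 to 26 mm (hard stop; aim for 20; 4 N rising 0.45 N per mm, less its weight), turn it clockwise 75 to 100 deg (aim for 88), let it up: it locks with its origin 34 mm above this one.
- red_cartridge: same shape as the blue one but with red grip bar and lugs; already locked in its own canister, to be left alone. Origin: centre of underside, z up. The three canisters are alike and stand in a row on a 6 mm steel tray, about 150 mm apart, in any order.
- white_cartridge: same shape as the blue one but with white grip bar and lugs; already locked in its own canister like the red one, to be left alone. Origin: centre of underside, z up.
Things that resemble listed ones, but are neither listed nor needed, are in the scene too. Leave any turquoise or yellow look-alike of the blue_cartridge alone.

How it is judged:
On the way:
1. the blue cartridge is pushed down against its spring, at least 13 mm below its starting height (z of blue_cartridge in the frame of blue_canister below 0.032 m and horizontal distance between blue_cartridge and blue_canister below 0.006 m), for 0.05 s.
At the end, for the whole second after the job is handed in: The blue cartridge is locked in its canister: turned so that its grip bar is within 20 degrees of the green dots' line, sprung up into the locking pockets (origin 34 mm above the canister's origin, within 2.5 mm), within 6 mm of the canister's axis, upright within 7 degrees, and at rest (angle between the x axis of blue_cartridge and the y axis of blue_canister, either way round below 0.35 rad and z of blue_cartridge in the frame of blue_canister between 0.0315 and 0.0365 m and horizontal distance between blue_cartridge and blue_canister below 0.006 m and angle between blue_cartridge's own z axis and vertical below 0.12 rad and linear speed of blue_cartridge below 0.02 m/s and angular speed of blue_cartridge below 0.2 rad/s); the robot touches nothing.
It fails at once if the red cartridge comes out of its lock: shifted by more than 8 mm or tipped by more than 11 degrees (distance of red_cartridge from where it was at the start of the episode above 0.008 m or angle between red_cartridge's own z axis and vertical above 0.2 rad).
It fails at once if the white cartridge comes out of its lock: shifted by more than 8 mm or tipped by more than 11 degrees (distance of white_cartridge from where it was at the start of the episode above 0.008 m or angle between white_cartridge's own z axis and vertical above 0.2 rad).
It also fails if it takes over 32 s, if anything falls off the work surface, if the arm or the gripper's body presses on something with over 40 N, if the wrist force passes 120 N, or if a joint passes its speed limit or range.

## Working session

There is one attempt and no reset: what is moved stays moved. The work goes in short steps, Python scripts to look and compute and a tool call to move; the robot and the scene stay as the last step left them, time stands still between calls to the robot, and variables do not carry over. Pictures are saved under pics/ and viewed, at most 10 in all, crops included, and the job is handed in when it is done.

Besides the shell and the picture viewer there is one more tool, called after "Call:" as name(argument=value, ...) on one line, values as JSON. carry_out: Moves the arm, as the interface text tells. Its arguments: {"type":"object","properties":{"deltas":{"type":"string"}},"required":["deltas"]}

```bash
mkdir -p pics
python3 - <<'E'
from bench import sensors, vision
import cv2,numpy as np
o=sensors.get_obs();print(o['time_s'],o['eef_pos'],o['eef_rot'],o['opening'])
a=vision.camera('scene');b=vision.camera('top')
cv2.imwrite('pics/scene.png',a);cv2.imwrite('pics/top.png',b)
for n in('scene','top','wrist'):
  m=vision.camera_model(n);print(n,{k:np.round(v,4).tolist() for k,v in m.items()})
E
```

```text
0.0 [0.12790234 0.56003902 0.23039315] [-2.90632000e-04  1.12141620e-01  9.93691865e-01 -8.06265212e-04] 1.0019100676753472
scene {'K': [[539.7858, 0.0, 314.9463], [0.0, 539.7858, 239.6715], [0.0, 0.0, 1.0]], 'extrinsics': [[-0.3959, 0.9183, -0.0005, 0.2199], [0.7573, 0.3262, -0.5658, -0.2977], [-0.5194, -0.2243, -0.8246, 1.3669], [0.0, 0.0, 0.0, 1.0]]}
top {'K': [[601.9493, 0.0, 312.5038], [0.0, 601.9493, 239.7736], [0.0, 0.0, 1.0]], 'extrinsics': [[0.0208, -0.9998, -0.0049, -0.0403], [-0.9966, -0.0203, -0.0803, 0.4734], [0.0802, 0.0066, -0.9968, 1.2119], [0.0, 0.0, 0.0, 1.0]]}
wrist {'K': [[387.5604, 0.0, 317.7654], [0.0, 387.5604, 243.3341], [0.0, 0.0, 1.0]], 'hand_eye': [[-0.0001, -0.9468, -0.3218, 0.0829], [1.0, -0.0003, 0.0005, -0.0006], [-0.0006, -0.3218, 0.9468, -0.1439], [0.0, 0.0, 0.0, 1.0]]}
```

View pics/top.png

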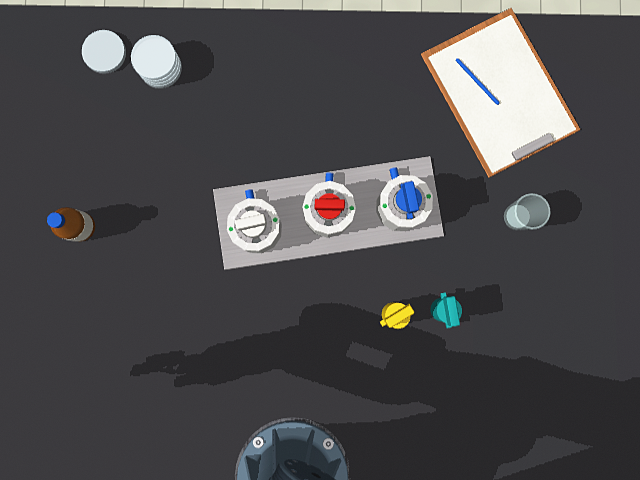

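View pics/scene.png

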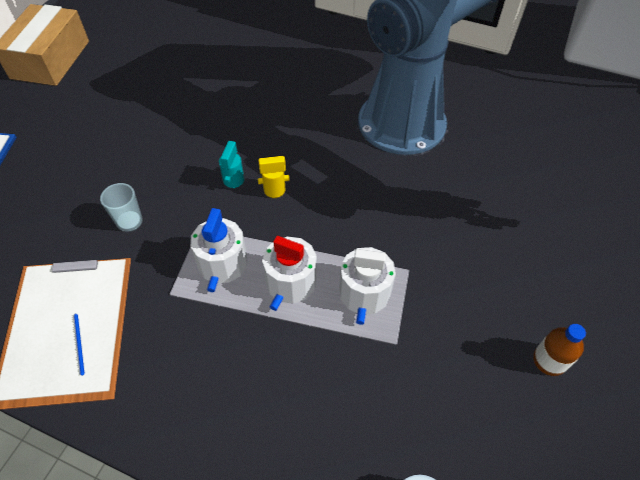

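The top view shows three canisters: white (253,224), red (329,206) and blue-handled (407,200). Turquoise (447,310) and yellow (397,315) stand loose off the tray. The blue one is on the tray, with its bar along the hose stub (unlocked), so it fits the description. I'll confirm that in a crop and measure.

```bash
cat > h.py <<'E'
import cv2,numpy as np
from bench import vision
def mask(im,lo,hi,roi):
    m=cv2.inRange(cv2.cvtColor(im,cv2.COLOR_BGR2HSV),lo,hi);z=np.zeros_like(m);x0,y0,x1,y1=roi;z[y0:y1,x0:x1]=m[y0:y1,x0:x1];return z
def ray(name,uv,z):
    m=vision.camera_model(name);E=np.array(m['extrinsics']);R=E[:3,:3];c=-R.T@E[:3,3]
    d=R.T@np.linalg.inv(m['K'])@np.array([uv[0],uv[1],1.]);return c+d*(z-c[2])/d[2]
E
python3 - <<'E'
from h import *
b=cv2.imread('pics/top.png')
cv2.imwrite('pics/crop.png',cv2.resize(b[150:250,345:465],None,fx=5,fy=5,interpolation=cv2.INTER_CUBIC))
def blobs(m,mn=4):
    n,l,s,c=cv2.connectedComponentsWithStats(m)
    return [(np.round(c[i],1).tolist(),s[i,4]) for i in range(1,n) if s[i,4]>=mn]
roi=(370,160,445,240)
print('green',[(c,a,ray('top',c,.091).round(4)[:2]) for c,a in blobs(mask(b,(45,80,40),(85,255,255),roi),2)])
mb=mask(b,(100,120,30),(130,255,255),roi);print('blue',blobs(mb))
hs=cv2.cvtColor(b,cv2.COLOR_BGR2HSV)
for v in range(180,220,4): print(v,[f"{hs[v,u,0]}/{hs[v,u,2]}" for u in range(394,424,2)])
E
```

```text
green [([428.2, 195.8], np.int32(17), array([ 0.5582, -0.253 ])), ([384.3, 205.5], np.int32(14), array([ 0.5376, -0.1683]))]
blue [([393.6, 172.6], np.int32(75)), ([408.5, 198.4], np.int32(642))]
180 ['20/245', '24/240', '23/239', '0/250', '20/247', '21/244', '22/252', '26/255', '23/228', '24/238', '21/248', '24/240', '23/242', '24/243', '170/141']
184 ['24/240', '15/247', '24/213', '115/143', '110/193', '109/173', '109/228', '109/223', '109/219', '109/226', '16/184', '25/242', '17/203', '20/171', '20/172']
188 ['173/154', '0/185', '8/187', '111/145', '109/188', '109/155', '109/232', '109/223', '109/220', '109/219', '109/151', '112/144', '16/129', '0/132', '25/180']
192 ['174/183', '17/108', '109/224', '109/220', '109/229', '109/155', '109/232', '109/224', '109/221', '109/218', '109/233', '110/154', '109/155', '112/137', '12/111']
196 ['26/72', '110/213', '109/220', '109/220', '109/221', '110/148', '109/141', '109/227', '109/221', '109/219', '109/217', '110/126', '109/155', '109/156', '15/146']
200 ['22/196', '110/210', '109/220', '109/220', '109/220', '109/226', '109/157', '109/246', '109/222', '109/219', '109/217', '109/207', '109/155', '110/156', '18/144']
204 ['24/112', '15/193', '109/226', '109/221', '109/219', '109/224', '110/150', '109/159', '109/223', '109/219', '109/217', '109/217', '109/106', '109/152', '17/127']
208 ['162/195', '24/110', '20/194', '110/186', '109/226', '109/222', '110/188', '109/157', '109/234', '109/222', '109/221', '110/222', '109/173', '15/132', '170/115']
212 ['8/181', '174/186', '158/181', '30/118', '27/154', '23/140', '8/135', '109/147', '109/79', '110/55', '113/115', '8/172', '170/190', '165/181', '30/244']
216 ['24/244', '9/217', '174/176', '173/161', '0/193', '174/185', '0/104', '109/229', '109/224', '110/228', '15/71', '170/198', '30/242', '15/247', '15/249']
```

View pics/crop.png

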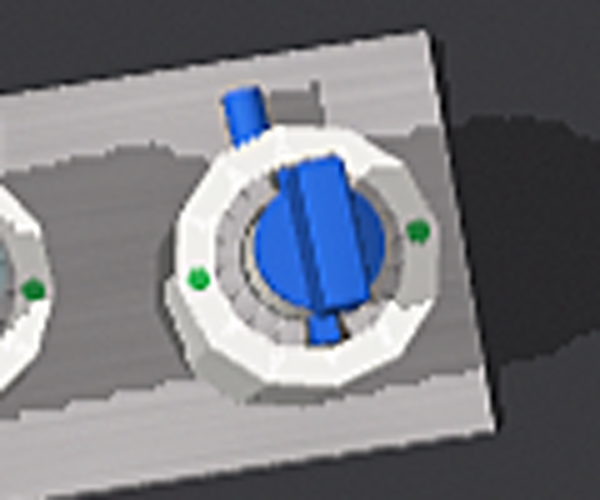

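The crop confirms it: the blue bar's top face has its centre at about (411.7,196.2) and points at the hose stub. The green dots are at (428,196) and (384,205). Next I'll work out the approach delta.

```bash
cat >> h.py <<'E'
from scipy.spatial.transform import Rotation as Ro
from bench import sensors
def pose():
    o=sensors.get_obs();q=o['eef_rot'];return np.array(o['eef_pos']),Ro.from_quat([q[1],q[2],q[3],q[0]])
def delta(p,yaw_y):  # target TCP, heading (deg) of tool y, pointing down
    P,R=pose();a=np.radians(yaw_y);y=np.array([np.cos(a),np.sin(a),0]);z=np.array([0,0,-1.]);T=Ro.from_matrix(np.c_[np.cross(y,z),y,z])
    print('mm',(R.inv().apply(np.array(p)-P)*1000).round(1),'rv',(R.inv()*T).as_rotvec().round(3))
E
python3 - <<'E'
from h import *
c=[ray('top',u,.155)[:2] for u in((405,182.6),(413.4,180.8),(418.6,209.4),(410,212))]
print(np.round(c,4),np.mean(c,0))
d=(c[0]+c[1]-c[2]-c[3]);print(np.degrees(np.arctan2(d[1],d[0])))
m=np.mean(c,0);delta([m[0],m[1],.23],103.7)
E
```

```text
[[ 0.5716 -0.1985]
 [ 0.5752 -0.2139]
 [ 0.5227 -0.2237]
 [ 0.5176 -0.2081]] [ 0.54677111 -0.21106272]
10.329834316193052
mm [-580.2 -658.4    1.3] rv [-0.001 -0.001 -0.464]
```

Call:
carry_out(deltas="-40 -45 0 0 0 -0.04 0; -80 -91 0 0 0 -0.08 0; -120 -136 0 0 0 -0.12 0; -160 -182 0 0 0 -0.16 0; -200 -227 0 0 0 -0.2 0; -240 -272 0 0 0 -0.24 0; -280 -318 0 0 0 -0.28 0; -320 -363 0 0 0 -0.32 0; -360 -409 0 0 0 -0.36 0; -400 -454 0 0 0 -0.4 0; -440 -499 0 0 0 -0.43 0; -480 -545 0 0 0 -0.464 0")

```text
time_s: 1.6
eef_pos: [0.4751, -0.0797, 0.2311]
eef_rot: [-0.0, -0.12, 0.993, 0.0]
wrist_force: [1.1, 0.5, 0.6]
opening: 0.998
grasp_force: 0.0
```

Call:
carry_out(deltas="-40 -45 0 0 0 0 0; -70 -80 0 0 0 0 0; -70 -80 0 0 0 0 0")

```text
time_s: 1.98
eef_pos: [0.5626, -0.1408, 0.2297]
eef_rot: [-0.001, -0.118, 0.993, 0.0]
wrist_force: [-1.1, 0.3, -0.2]
opening: 0.997
grasp_force: 0.0
```

Run:
```python
from h import *
delta([.5468,-.2111,.23],103.7)
P,R=pose();w=vision.camera('wrist');print(P,R.as_matrix().round(3),sensors.get_obs()['time_s']);np.savez('w1.npz',P=P,R=R.as_matrix())
cv2.imwrite('pics/w1.png',w)
```

```text
mm [ 31.9 -64.6  -0.3] rv [ 0.001 -0.001 -0.002]
[ 0.56262865 -0.14078101  0.22973959] [[-0.972 -0.235 -0.002]
 [-0.235  0.972  0.001]
 [ 0.001  0.001 -1.   ]] 2.025
```

View pics/w1.png

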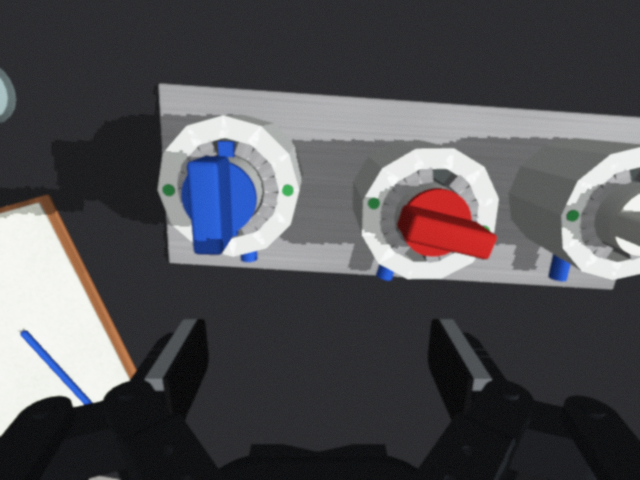

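The wrist view shows the blue bar's top face at about (189..219,157..253) and the green dots at (168,190) and (288,190). I'll move above it, then refine from close by.

Call:
carry_out(deltas="16 -32 0 0 0 0 0; 32 -65 0 0 0 0 0; 32 -65 0 0 0 0 0; 32 -65 0 0 0 0 0")

```text
time_s: 2.52
eef_pos: [0.5453, -0.2084, 0.2314]
eef_rot: [-0.0, -0.119, 0.993, 0.0]
wrist_force: [-0.4, 0.1, 0.2]
opening: 1.001
grasp_force: 0.0
```

```bash
cat >> h.py <<'E'
def wray(uv,z,P,R):
    m=vision.camera_model('wrist');H=np.array(m['hand_eye']);c=P+R@H[:3,3]
    d=R@H[:3,:3]@np.linalg.inv(m['K'])@np.array([uv[0],uv[1],1.]);return c+d*(z-c[2])/d[2]
E
python3 - <<'E'
from h import *
P,R=pose();w=vision.camera('wrist');R=R.as_matrix();print(P,sensors.get_obs()['time_s']);np.savez('w2.npz',P=P,R=R)
cv2.imwrite('pics/w2.png',w)
m=mask(w,(45,80,40),(85,255,255),(0,0,640,480));n,l,s,c=cv2.connectedComponentsWithStats(m)
for i in range(1,n):
  if s[i,4]>15: print(c[i].round(1),s[i,4],wray(c[i],.091,P,R).round(4))
z=np.load('w1.npz')
print([wray(u,.091,z['P'],z['R']).round(4) for u in((168,190),(288,190))],np.mean([wray(u,.155,z['P'],z['R']) for u in((189,158),(215,156),(221,252),(194,254))],0))
E
```

```text
[ 0.54534351 -0.2083529   0.23137023] 2.575
[255.2 231.6] 87 [ 0.5607 -0.2543  0.091 ]
[369.6 231.9] 84 [ 0.5402 -0.169   0.091 ]
[451.2 244.3] 84 [ 0.5349 -0.1047  0.091 ]
[637.8 256.3] 27 [0.5096 0.041  0.091 ]
[array([ 0.5607, -0.2549,  0.091 ]), array([ 0.54  , -0.1691,  0.091 ])] [ 0.54784645 -0.21179219  0.155     ]
```

View pics/w2.png

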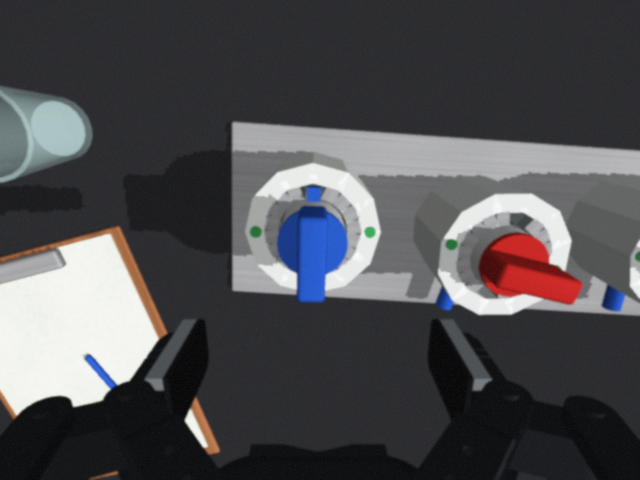

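The view shows the bar's top face at (299..326,206..300), in line with the tool's x, and the green dots at (255,232) and (370,232). The centre is about (0.549,-0.2115). Both views agree to 2 mm, so I'll descend and grip.

Call:
carry_out(deltas="-3 -4 25 0 0 0 0; -3 -4 50 0 0 0 0; -3 -4 75 0 0 0 0; -3 -4 95 0 0 0 0; -3 -4 105 0 0 0 0; -3 -4 105 0 0 0 0; -3 -4 105 0 0 0 0.4; -3 -4 105 0 0 0 0.7; -3 -4 105 0 0 0 1; -3 -4 105 0 0 0 1; -3 -4 105 0 0 0 1; -3 -4 105 0 0 0 1")

```text
time_s: 4.08
eef_pos: [0.5498, -0.2128, 0.1265]
eef_rot: [0.0, -0.119, 0.993, -0.0]
wrist_force: [0.2, 0.8, 2.3]
opening: 0.196
grasp_force: 61.8
```

Call:
carry_out(deltas="0 0 5 0 0 0 1; 0 0 10 0 0 0 1; 0 0 15 0 0 0 1; 0 0 19 0 0 0 1; 0 0 21 0 0 0 1; 0 0 21 0 0 0 1; 0 0 21 0 0 0 1")

```text
time_s: 4.95
eef_pos: [0.5501, -0.2128, 0.1062]
eef_rot: [0.0, -0.119, 0.993, -0.0]
wrist_force: [-2.3, 2.8, 11.0]
opening: 0.199
grasp_force: 63.1
```

Call:
carry_out(deltas="0 0 0 0 0 0.15 1; 0 0 0 0 0 0.3 1; 0 0 0 0 0 0.45 1; 0 0 0 0 0 0.6 1; 0 0 0 0 0 0.75 1; 0 0 0 0 0 0.9 1; 0 0 0 0 0 1.05 1; 0 0 0 0 0 1.2 1; 0 0 0 0 0 1.35 1; 0 0 0 0 0 1.48 1; 0 0 0 0 0 1.54 1; 0 0 0 0 0 1.54 1")

```text
time_s: 6.45
eef_pos: [0.5504, -0.2123, 0.1063]
eef_rot: [0.0, 0.606, 0.796, 0.001]
wrist_force: [-0.8, 3.9, 10.1]
opening: 0.195
grasp_force: 63.2
```

Call:
carry_out(deltas="0 0 -3 0 0 0 1; 0 0 -6 0 0 0 1; 0 0 -9 0 0 0 1; 0 0 -9 0 0 0 1; 0 0 -9 0 0 0 1")

```text
time_s: 7.08
eef_pos: [0.5504, -0.2123, 0.1149]
eef_rot: [0.0, 0.605, 0.796, 0.001]
wrist_force: [-0.1, 3.1, 7.0]
opening: 0.198
grasp_force: 62.8
```

Call:
carry_out(deltas="0 0 0 0 0 0 0.6; 0 0 0 0 0 0 0.3; 0 0 0 0 0 0 0; 0 0 0 0 0 0 0; 0 0 0 0 0 0 0; 0 0 -20 0 0 0 0; 0 0 -50 0 0 0 0; 0 0 -80 0 0 0 0; 0 0 -110 0 0 0 0; 0 0 -130 0 0 0 0; 0 0 -130 0 0 0 0")

```text
time_s: 8.45
eef_pos: [0.551, -0.2135, 0.2478]
eef_rot: [0.003, 0.605, 0.796, 0.0]
wrist_force: [0.5, -0.0, 0.2]
opening: 1.0
grasp_force: 0.0
```

Run:
```python
from h import *
P,R=pose();R=R.as_matrix();w=vision.camera('wrist');s=vision.camera('scene');print(P,sensors.get_obs()['time_s'])
cv2.imwrite('pics/e.png',np.hstack([cv2.resize(w,(400,300)),cv2.resize(s[170:320,160:360],(400,300))]))
m=mask(w,(45,80,40),(85,255,255),(0,0,640,480));n,l,st,c=cv2.connectedComponentsWithStats(m)
for i in range(1,n):
  if st[i,4]>10: print(c[i].round(1),wray(c[i],.091,P,R).round(4))
```

```text
[ 0.55099428 -0.21350808  0.24777361] 8.55
[335.   71.9] [ 0.5343 -0.1054  0.091 ]
[318.4 162.2] [ 0.5398 -0.1697  0.091 ]
```

View pics/e.png

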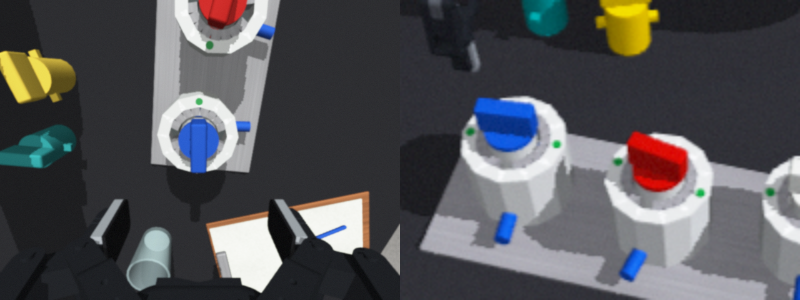

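The blue bar lies along its green dots, sits about as high as the locked red one, and the gripper is clear. Handing in.

```bash
python3 -c "
from bench import ctrl
print(ctrl.hand_in())"
```

```text
the job is handed in; nothing more can be done
None
```

I pushed the blue cartridge down 20 mm, turned it 88° clockwise, let it spring up and released it; its bar now lines up with the green dots, the red and white cartridges were not touched, and I handed the job in at about 8.6 s; I judged its final height only by eye, and the hand-in returned no verdict.

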